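Hold the tube-holder ring down on its sprung stand

TASK

Build up the tube holder on the sprung stand: lay the larger of the two plain spacer discs centred on the round platen and let go of it, then set the steel tube-holder ring the right way up, centred on the spacer. Then press straight down on the ring with a steady 10 N or so (7 to 13 N will do), which sinks the platen to about half of its travel, not as far as its bottom stop. Finish while still pressing, as a third hand for the colleague who will tighten the locking screw; do not let go or ease off, and leave the other things where they are.

Things in the scene. Friction and masses are not known exactly. Their poses are not given: they have to be found in the camera images.
- stand: fixed assembly stand: round dark foot plate 100 mm across and 10 mm thick, on it a round grey guide housing 68 mm across up to 36 mm above the table, and a black knurled locking screw on one side (its own -y side, reaching 56 mm out, 24 mm high). Origin: centre of the underside, on the table; z up
- platen_top (a point): centre of the flat top of the stand's round steel platen (56 mm across, 8 mm thick, on a 24 mm column). Unpressed the top is 72 mm above the table and the gap below the platen down to the housing is 28 mm. It moves straight down with the platen; z up
- platen (a joint): how far the platen is pressed down, m: 0 = up, 0.024 = bottom stop. Its spring is preloaded and carries the platen, spacer and ring without sinking; with both on it a push of about 2.8 N starts it moving, then 0.6 N per mm: 7 N at about 0.007, 10 N at 0.012, 13 N at 0.017, 17 N at the bottom stop
- spacer: loose plain steel spacer disc, 56 mm across, 12 mm thick, 16 mm bore, about 200 g, lying flat. Origin: centre of its underside; z up along its axis
- holder_ring: loose steel tube-holder ring, 52 mm across, 14 mm high, 160 g, lying with its open dished side up: a 4 mm high rim round a floor 10 mm above the underside, with small holes. Origin: centre of its underside; z up along its axis
- small_spacer: loose plain steel spacer disc of the wrong size, 38 mm across, 12 mm thick, lying flat; leave it alone. Origin: centre of its underside
- mini_vice: loose small steel vice, 30 x 84 x 44 mm (its length along its own y); leave it alone. Origin: centre of its underside
- dosing_head: loose white dosing head lying on its side, 33 x 56 x 38 mm (its length along its own y); leave it alone. Origin: centre of its underside
Not all that is in view belongs to the job. Several things have the shape of the stand; the one meant has the colours described above. What is shaped like the holder_ring but turquoise is not meant.

How it is judged (in metres and radians):
On the way, in this order (a step that is already met when the one before it is completed fails the run):
1. the larger spacer lies centred on the platen, let go (horizontal distance between spacer and platen_top below 0.006 m and z of spacer in the frame of platen_top between -0.003 and 0.003 m and angle between the z axis of spacer and the z axis of platen_top, either way round below 0.08 rad and contact force between the fingers and spacer below 0.1 N and linear speed of spacer below 0.02 m/s), for 0.2 s.
2. the holder ring sits flat and centred on the spacer (horizontal distance between each of spacer, holder_ring and platen_top below 0.006 m and z of spacer in the frame of platen_top between -0.003 and 0.003 m and angle between the z axis of spacer and the z axis of platen_top, either way round below 0.08 rad and horizontal distance between holder_ring and spacer below 0.006 m and z of holder_ring in the frame of platen_top between 0.009 and 0.015 m and angle between holder_ring's own z axis and vertical below 0.08 rad), for 0.2 s.
At the end, for the whole second after the job is handed in: Large spacer on the platen and ring, upright and flat, on the spacer, each centred within 6 mm. Fingers press the ring (over 4 N), 6 to 17 N passes from ring to spacer (1.6 N of it the ring's weight), and the platen stays still 6 to 18 mm down (about 6 to 13.5 N of push) (all of step 2 and value of joint platen between 0.006 and 0.018 m and velocity of joint platen between -0.005 and 0.005 m/s and contact force between the fingers and holder_ring above 4 N and contact force between holder_ring and spacer between 6 and 17 N); the arm keeps its last pose, push and grip.
It fails at once if the platen is pressed onto its bottom stop (value of joint platen above 0.0225 m).
It fails at once if the small spacer, vice or dosing head is moved more than 20 mm (distance of any of small_spacer, mini_vice, dosing_head from where it was at the start of the episode above 0.02 m).
It also fails if it takes over 58 s, if anything falls off the work surface, if the arm or the gripper's body presses on something with over 40 N, if the wrist force passes 120 N, or if a joint passes its speed limit or range.

ROBOT

A 6-joint arm with a two-finger parallel gripper is mounted at the origin on a cart in front of the work surface, level with it; the furniture and walls round the work are solid. World frame = base frame: x ahead of the robot, y to its left, z up, the work surface at z = 0. Lengths are in m, angles in degrees, forces in N, time in s.
With the tool pointing down it reaches from about 0.35 to 0.875 m from the base axis. Payload 4.2 kg.
Tool frame: the origin (TCP) lies on the centre line of the jaws, within the pads' length; the fingertips stand tip_reach ahead of it and the grasp point (between the pads) is the TCP (tip_reach is the distance from the TCP to the fingertips, in m); z points along the fingers, y is the line along which they close (so a half turn about z gives the same grasp; the last joint's range is limited). The gripper opens to 87 mm and grips with 3 to 60 N. Pads are 19 mm wide; open, the fingers measure 117 mm over their backs; the gripper's body (75 mm by 190 mm) begins 51 mm behind the grasp point.
Start: joints at [91.192, 22.042, 0.453, 0, -68.411, -14.817], TCP at [0.147, 0.607, 0.242] pointing down, gripper open.
Joint ranges: [-179.83, 179.83], [-69.29, 118.12], [-61.27, 80.66], [-181.25, 117.63], [-171.15, -9.14], [-177.46, 177.46]. Speed limits (degrees/s): [159.86, 159.86, 180, 180, 180, 180].

INTERFACE

Orientations are given as a 3x3 rotation matrix whose columns are the frame's x, y, z axes.
In Python, from station import sense, capture, finish_job, tip_reach gives the robot as it stands.
- The arm moves only by the tool arm_command, never from a script. Its argument "deltas" is a list of rows, each a list of 7 numbers: the turn, a rotation vector about the tool's x, y, z in rad, then the shift along the tool's x, y, z in cm, then the closure, from -1 (fully open) to 1 (shut), so that 0 is half open. In form: [[rx, ry, rz, dx, dy, dz, hand], ...]. A call has 1 to 8 rows; each row is the pose to reach, as a shift and turn from the pose commanded when the call began, along the tool's axes at that moment; what a row does not reach only later rows make up. A row lasts 1/12 s, in which the tool goes at most 41.7 mm and 7.16 degrees, less where a joint would pass 70% of its speed; a pose out of reach is approached as far as the arm can. A call with a gripper value outside its range is refused whole. The fingers move at their own pace and stop on an object; the grip force is fixed at half the most. Time passes only in rows, so rows that repeat a pose let the fingers close. It gives the time, the measured TCP pose, the force, the opening and the grip force at its end, in the units of the state.
- sense(): the state, without advancing time (a new reading comes with each control period).
- capture(name): name is "side" or "top" or "wrist"; returns a dict with "pixels" (480x640x3 uint8, blue, green, red), "fovy" (degrees; the focal length in pixels is half the picture's height over the tangent of half this angle, whatever the lens; pixels are square), "cx", "cy" (the principal point, pixels), "rvec" (rotation vector, rad) and "tvec" (3), from world to camera coordinates, as OpenCV has them. Camera axes: x right, y down, z forward; pixel columns grow to the right and rows downward; lengths in m; the calibration is good to about 2 mm. A picture is of the moment at which its call begins. There is no depth.
- finish_job(): hands the job in; it is judged then, once.
The state is a dict: "time_s": time; "joints": joint angles; "joint_velocities": joint speeds; "effort": joint torques, N m; "tcp_pos": TCP position; "ee_rot": TCP orientation; "wrist_force": force on the tool from outside, world axes, zero at the start; "moment": the same for the moment, N m; "gripper_width": opening from 0.0 (shut) to 1.0 (fully open); "gripper_force": force on a finger pad.
Only numpy, scipy, OpenCV 4.12 (cv2) and the standard library are available. Lean on these libraries where they do the work, as an engineer would, in place of code of your own. Each camera call takes 0.05 s, during which the arm holds its last target. There are 200 camera calls.

## Working session

There is one attempt and no reset: what is moved stays moved. The work goes in short steps, Python scripts to look and compute and a tool call to move; the robot and the scene stay as the last step left them, time stands still between calls to the robot, and variables do not carry over. Pictures are saved under pics/ and viewed, at most 10 in all, crops included, and the job is handed in when it is done.

Besides the shell and the picture viewer there is one more tool, called by a JSON object that holds its "api" and its "payload", one argument or row to a line. arm_command: Moves the arm, as the interface text tells. Its arguments: {"type":"object","properties":{"deltas":{"type":"array"}},"required":["deltas"]}

```bash
mkdir -p pics; cat > h.py <<'E'
import numpy as np, cv2
from station import sense, capture, finish_job, tip_reach
def cam(name,save=None):
    c=capture(name); im=c["pixels"]
    if save: cv2.imwrite("pics/"+save+".png",im)
    np.savez(""+name+".npz",pixels=im,**{k:np.array(c[k],float) for k in("fovy","cx","cy","rvec","tvec")})
    return c
def load(name): return dict(np.load(""+name+".npz"))
def geo(c):
    R=cv2.Rodrigues(np.array(c["rvec"],float))[0]; t=np.array(c["tvec"],float).ravel()
    f=240/np.tan(np.radians(float(c["fovy"]))/2); return R,t,f
def ray(c,u,v,z):
    R,t,f=geo(c); o=-R.T@t; d=R.T@np.array([(u-c["cx"])/f,(v-c["cy"])/f,1]); return o+d*(z-o[2])/d[2]
def proj(c,p):
    R,t,f=geo(c); q=R@np.array(p,float)+t; return np.array([f*q[0]/q[2]+c["cx"],f*q[1]/q[2]+c["cy"]])
E
python3 - <<'E'
from h import *
s=sense(); print({k:np.round(v,3) for k,v in s.items()}, tip_reach)
for n in("top","side","wrist"):
    c=cam(n,n+"0"); R,t,f=geo(c); print(n,np.round(-R.T@t,3),np.round(R[2],2),round(f,1))
E
```

```text
{'time_s': np.float64(0.0), 'joints': array([ 9.1193e+01,  2.2092e+01,  3.8000e-01, -3.0000e-02, -6.8411e+01,
       -1.4815e+01]), 'joint_velocities': array([-0.028, -0.03 , -0.019,  0.012,  0.009, -0.04 ]), 'effort': array([-0.0000e+00, -3.9067e+01,  1.8741e+01,  4.2200e+00,  1.1000e-02,
       -0.0000e+00]), 'tcp_pos': array([0.147, 0.607, 0.24 ]), 'ee_rot': array([[ 0.972, -0.236, -0.   ],
       [-0.236, -0.972, -0.002],
       [ 0.   ,  0.002, -1.   ]]), 'wrist_force': array([ 0.233, -0.344,  0.213]), 'moment': array([ 0.055, -0.023,  0.019]), 'gripper_force': np.float64(0.0), 'gripper_width': np.float64(1.003)} 0.019
top [ 0.402 -0.089  1.065] [ 0.17  0.02 -0.98] 545.9
side [0.369 0.852 0.794] [ 0.14 -0.78 -0.61] 528.6
wrist [0.218 0.589 0.384] [-0.26  0.06 -0.96] 375.0
```

View pics/top0.png

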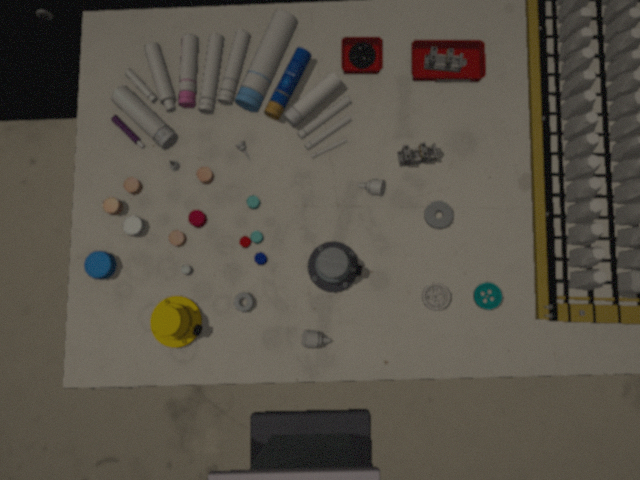

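View pics/side0.png

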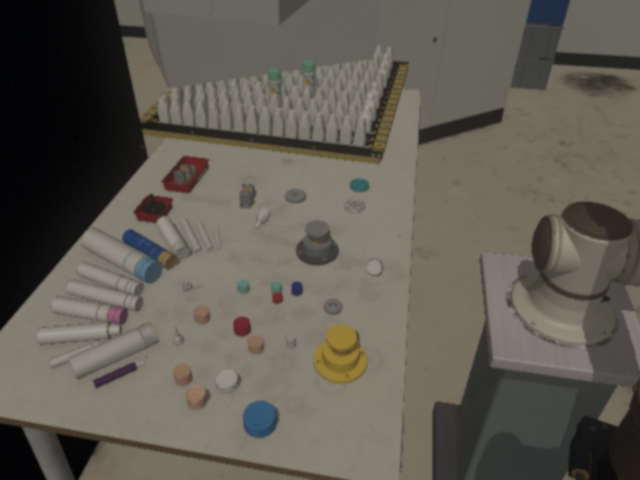

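The top view shows these candidates:
- **Spacers:** discs at (438,215) and (244,302). The first is the larger, so I want that one.
- **Rings:** steel at (437,297), turquoise at (487,295). I want the steel one.
- **Stands:** grey at (333,266), yellow at (177,321). I want the grey one.

Next is one close crop to check the choice.

```bash
python3 - <<'E'
from h import *
c=load("top"); im=c["pixels"]
cv2.imwrite("pics/crop1.png",cv2.resize(im[195:325,300:500],None,fx=4,fy=4,interpolation=cv2.INTER_CUBIC))
for n,u,v,z in(("sp",438.5,215,.012),("sm",244.5,302,.012),("ring",437,297,.014),("stand",334,264,.072),("vice",420,154,.03),("dose1",374,187,.02),("dose2",316,339,.02)):
    print(n,np.round(ray(c,u,v,z),4))
s=load("side")
for n,u,v,z in(("sp",295.5,195,.012),("ring",355,206,.014),("stand",317,229,.072)):print(n,np.round(ray(s,u,v,z),4))
E
```

```text
sp [ 0.6222 -0.2961  0.012 ]
sm [0.4634 0.0861 0.012 ]
ring [ 0.4623 -0.2827  0.014 ]
stand [ 0.5244 -0.0885  0.072 ]
vice [ 0.7421 -0.2642  0.03  ]
dose1 [ 0.6809 -0.1719  0.02  ]
dose2 [ 0.3898 -0.0502  0.02  ]
sp [ 0.6214 -0.2888  0.012 ]
ring [ 0.4601 -0.2646  0.014 ]
stand [ 0.5265 -0.0763  0.072 ]
```

View pics/crop1.png

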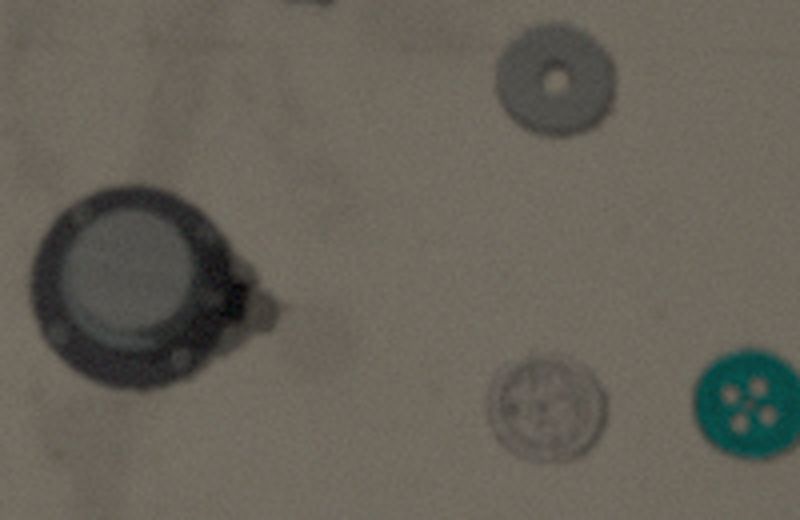

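The crop confirms it: the bored disc at about (439,215) is the larger spacer, the dished steel ring is at (437,297), and the platen top is at (332,262). Now I'll travel over the spacer.

{"api": "arm_command", "payload": {
  "deltas": [
    [0,0,0.112,2.8,3.2,0,-1],
    [0,0,0.224,5.6,6.3,0,-1],
    [0,0,0.336,8.4,9.5,0,-1],
    [0,0,0.448,11.2,12.7,0,-1],
    [0,0,0.56,13.9,15.8,0,-1],
    [0,0,0.672,16.7,19,0,-1],
    [0,0,0.784,19.5,22.1,0,-1],
    [0,0,0.896,22.3,25.3,0,-1]
  ]
}}

```text
time_s: 0.82
tcp_pos: [0.3028, 0.3104, 0.2415]
ee_rot: [[0.419, -0.908, -0.0], [-0.908, -0.419, 0.0], [-0.0, 0.0, -1.0]]
wrist_force: [0.3, 0.3, 0.6]
gripper_width: 0.997
gripper_force: 0.0
```

```bash
cat >> h.py <<'E'
def plan(target,yaw_x=-90):
    s=sense(); R=np.array(s["ee_rot"]); d=R.T@(np.array(target)-s["tcp_pos"])*100
    a=np.radians(yaw_x); X=np.array([np.cos(a),np.sin(a),0]); Rt=np.c_[X,np.cross([0,0,-1],X),[0,0,-1]]
    rv=cv2.Rodrigues(R.T@Rt)[0].ravel()
    print("t",s["time_s"],"tcp",np.round(s["tcp_pos"],4),"turn",np.round(rv,4),"cm",np.round(d,2),"F",np.round(s["wrist_force"],2),"w",np.round(s["gripper_width"],3))
E
python3 -c "
from h import *
plan([.622,-.294,.2])"
```

```text
t 0.8167 tcp [0.3028 0.3104 0.2415] turn [0.000e+00 1.000e-04 4.322e-01] cm [68.25 -3.67  4.15] F [0.27 0.26 0.63] w 0.997
```

{"api": "arm_command", "payload": {
  "deltas": [
    [0,0,0.06,3.7,-0.2,0,-1],
    [0,0,0.12,7.4,-0.4,0,-1],
    [0,0,0.18,11.1,-0.6,0,-1],
    [0,0,0.24,14.8,-0.8,0,-1],
    [0,0,0.3,18.5,-1,0,-1],
    [0,0,0.36,22.2,-1.2,0,-1],
    [0,0,0.432,25.9,-1.4,0,-1],
    [0,0,0.432,29.6,-1.6,0,-1]
  ]
}}

```text
time_s: 1.48
tcp_pos: [0.4426, 0.0492, 0.2416]
ee_rot: [[0.003, -1.0, 0.0], [-1.0, -0.003, 0.0], [-0.0, -0.0, -1.0]]
wrist_force: [1.2, 0.9, 0.3]
gripper_width: 0.999
gripper_force: 0.0
```

```bash
python3 -c "
from h import *
plan([.622,-.294,.2])"
```

```text
t 1.4833 tcp [0.4426 0.0492 0.2416] turn [-0.0003  0.0003  0.0026] cm [ 34.37 -17.85   4.16] F [1.24 0.91 0.28] w 0.999
```

{"api": "arm_command", "payload": {
  "deltas": [
    [0,0,0,3,-1.5,0,-1],
    [0,0,0,6,-3,0,-1],
    [0,0,0,9,-5,0,-1],
    [0,0,0,12,-6.5,0,-1],
    [0,0,0,15,-8,0,-1],
    [0,0,0,15,-8,0,-1],
    [0,0,0,15,-8,0,-1]
  ]
}}

```text
time_s: 2.07
tcp_pos: [0.523, -0.0999, 0.2406]
ee_rot: [[0.002, -1.0, -0.002], [-1.0, -0.002, 0.0], [-0.0, 0.002, -1.0]]
wrist_force: [-0.9, 0.3, -0.9]
gripper_width: 1.002
gripper_force: 0.0
```

```bash
python3 -c "
from h import *
c=cam('wrist'); cv2.imwrite('pics/w_stand.png',c['pixels']); import shutil; shutil.copy('wrist.npz','ws.npz'); print(proj(c,[.524,-.0885,.072]))
plan([.622,-.294,.2])"
```

```text
[318.49335791 236.96445668]
t 2.1167 tcp [ 0.5226 -0.099   0.2408] turn [0.0016 0.0003 0.0033] cm [19.54 -9.88  4.06] F [-1.35  0.53 -0.74] w 0.998
```

View pics/w_stand.png

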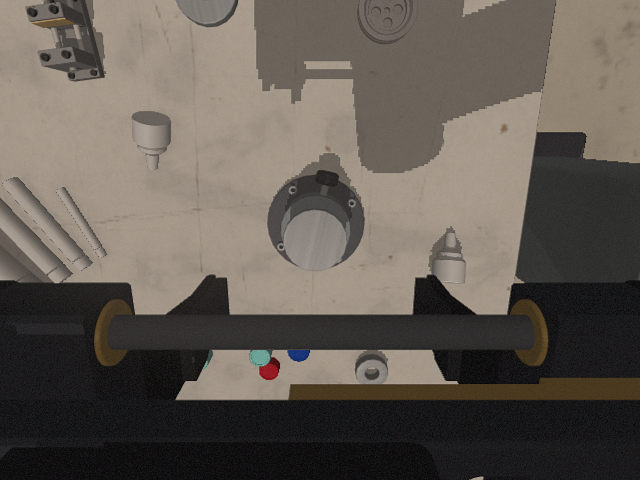

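Wrist view: the grey stand with its platen top at about (314.5,238.5), within 4 px (3 mm) of the prediction. I'll move on to see the spacer and ring together.

{"api": "arm_command", "payload": {
  "deltas": [
    [0,0,0,4,-1,0,-1],
    [0,0,0,8,-2,0,-1],
    [0,0,0,12,-3,0,-1],
    [0,0,0,16,-4,0,-1],
    [0,0,0,20,-4,0,-1],
    [0,0,0,20,-4,0,-1],
    [0,0,0,20,-4,0,-1]
  ]
}}

```text
time_s: 2.7
tcp_pos: [0.5635, -0.2988, 0.2408]
ee_rot: [[0.003, -1.0, -0.001], [-1.0, -0.003, 0.001], [-0.001, 0.001, -1.0]]
wrist_force: [0.2, 0.0, -1.1]
gripper_width: 0.999
gripper_force: 0.0
```

```bash
python3 - <<'E'
from h import *
c=cam('wrist'); im=c['pixels']
ws=dict(np.load('ws.npz'))
def crop(c,p,h=50,k=6):
    u,v=np.round(proj(c,p)).astype(int); print('origin',u-h,v-h,'k',k)
    return cv2.resize(c['pixels'][v-h:v+h,u-h:u+h],(400,400),interpolation=cv2.INTER_CUBIC)
a=crop(ws,[.524,-.0885,.072]);b=crop(c,[.622,-.294,.012]);d=crop(c,[.462,-.28,.014])
g=np.hstack([a,b,d]); g=cv2.resize(g,(798,266)); cv2.imwrite('pics/tri.png',g)
plan([.622,-.294,.2])
E
```

```text
origin 268 187 k 6
origin 212 165 k 6
origin 369 179 k 6
t 2.75 tcp [ 0.5637 -0.2977  0.2412] turn [0.0008 0.0007 0.005 ] cm [-0.33 -5.84  4.11] F [-0.03 -0.42 -0.65] w 0.999
```

View pics/tri.png

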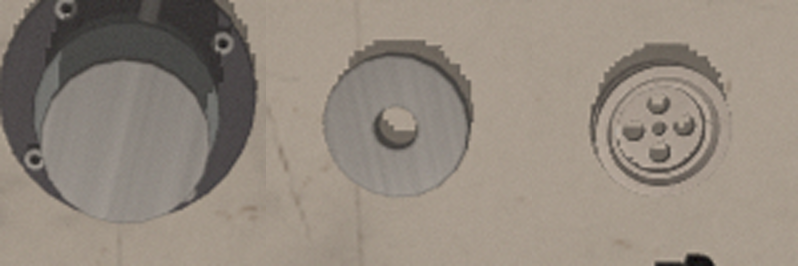

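The crop shows the platen top circle centred at about (125,140), the spacer top at (395,125) and the ring rim at (661,130). All three match the expected shapes.

```bash
python3 - <<'E'
from h import *
ws=dict(np.load('ws.npz')); c=load('wrist')
for n,k,o,x0,z,xl,xr,y in(('platen',ws,(268,187),0,.072,41,209,140.5),('spacer',c,(212,165),266,.012,323,467.5,125.5),('ring',c,(369,179),532,.014,594,729,130)):
    P=lambda x:ray(k,o[0]+(x-x0)/2.66-.5,o[1]+y/2.66-.5,z)
    print(n,np.round(P((xl+xr)/2),4),'dia',np.linalg.norm(P(xl)-P(xr)))
E
```

```text
platen [ 0.5275 -0.0864  0.072 ] dia 0.05465231197487352
spacer [ 0.624  -0.2971  0.012 ] dia 0.0549240446974153
ring [ 0.4644 -0.2817  0.014 ] dia 0.051678914373336195
```

{"api": "arm_command", "payload": {
  "deltas": [
    [0,0,0.005,0,-3,2,-1],
    [0,0,0.005,0,-6,5,-1],
    [0,0,0.005,0,-6.05,8,-1],
    [0,0,0.005,0,-6.05,11,-1],
    [0,0,0.005,0,-6.05,14,-1],
    [0,0,0.005,0,-6.05,17,-1],
    [0,0,0.005,0,-6.05,18,-1],
    [0,0,0.005,0,-6.05,18,-1]
  ]
}}

```text
time_s: 3.42
tcp_pos: [0.6228, -0.2954, 0.0587]
ee_rot: [[0.002, -1.0, -0.006], [-1.0, -0.002, 0.002], [-0.002, 0.006, -1.0]]
wrist_force: [0.3, -0.2, -0.1]
gripper_width: 0.997
gripper_force: 0.0
```

```bash
python3 - <<'E'
from h import *
plan([.624,-.297,.022])
E
```

```text
t 3.4167 tcp [ 0.6228 -0.2954  0.0587] turn [0.0065 0.002  0.0022] cm [ 0.16 -0.14  3.66] F [ 0.25 -0.23 -0.06] w 0.997
```

{"api": "arm_command", "payload": {
  "deltas": [
    [0,0,0,0.1,-0.1,1.5,-1],
    [0,0,0,0.1,-0.1,3,-1],
    [0,0,0,0.1,-0.1,3.6,-1],
    [0,0,0,0.1,-0.1,3.6,-1],
    [0,0,0,0.1,-0.1,3.6,-1]
  ]
}}

```text
time_s: 3.83
tcp_pos: [0.6265, -0.2989, 0.0274]
ee_rot: [[0.001, -1.0, 0.002], [-1.0, -0.001, -0.001], [0.001, -0.002, -1.0]]
wrist_force: [-0.2, 0.4, 0.3]
gripper_width: 0.999
gripper_force: 0.0
```

```bash
python3 - <<'E'
from h import *
plan([.624,-.297,.022])
E
```

```text
t 3.8333 tcp [ 0.6265 -0.2989  0.0274] turn [-0.0022 -0.001   0.0011] cm [-0.19  0.25  0.53] F [-0.18  0.41  0.34] w 0.999
```

{"api": "arm_command", "payload": {
  "deltas": [
    [0,0,0,0,0,0,-1],
    [0,0,0,0,0,0,-1],
    [0,0,0,0,0,0,-1],
    [0,0,0,0,0,0,-1]
  ]
}}

```text
time_s: 4.17
tcp_pos: [0.6258, -0.2992, 0.0263]
ee_rot: [[-0.0, -1.0, 0.001], [-1.0, 0.0, -0.0], [0.0, -0.001, -1.0]]
wrist_force: [-0.6, -0.2, 0.3]
gripper_width: 1.0
gripper_force: 0.0
```

```bash
python3 - <<'E'
from h import *
plan([.624,-.297,.022])
E
```

```text
t 4.1667 tcp [ 0.6258 -0.2992  0.0263] turn [-0.001  -0.0003 -0.    ] cm [-0.22  0.18  0.43] F [-0.58 -0.15  0.32] w 1.0
```

{"api": "arm_command", "payload": {
  "deltas": [
    [0,0,0,-0.2,0.2,0.4,-1],
    [0,0,0,-0.2,0.2,0.4,-1],
    [0,0,0,-0.2,0.2,0.4,-1]
  ]
}}

```text
time_s: 4.42
tcp_pos: [0.623, -0.2969, 0.0211]
ee_rot: [[-0.0, -1.0, -0.001], [-1.0, 0.0, 0.0], [-0.0, 0.001, -1.0]]
wrist_force: [0.9, 0.3, 0.4]
gripper_width: 1.001
gripper_force: 0.0
```

```bash
python3 - <<'E'
from h import *
plan([.624,-.297,.022])
E
```

```text
t 4.4167 tcp [ 0.623  -0.2969  0.0211] turn [ 0.0011  0.0003 -0.    ] cm [ 0.01 -0.1  -0.09] F [0.92 0.35 0.36] w 1.001
```

{"api": "arm_command", "payload": {
  "deltas": [
    [0,0,0,0,0,0,1],
    [0,0,0,0,0,0,1],
    [0,0,0,0,0,0,1],
    [0,0,0,0,0,0,1],
    [0,0,0,0,0,0,1],
    [0,0,0,0,0,0,1],
    [0,0,0,0,0,0,1],
    [0,0,0,0,0,0,1]
  ]
}}

```text
time_s: 5.08
tcp_pos: [0.6237, -0.2971, 0.0216]
ee_rot: [[0.0, -1.0, 0.0], [-1.0, -0.0, -0.0], [0.0, -0.0, -1.0]]
wrist_force: [0.6, -0.4, -0.1]
gripper_width: 0.633
gripper_force: 30.0
```

```bash
python3 - <<'E'
from h import *
plan([.624,-.297,.13]); print(sense()['gripper_force'])
E
```

```text
t 5.0833 tcp [ 0.6237 -0.2971  0.0216] turn [-0.0004 -0.0001  0.    ] cm [-1.000e-02 -3.000e-02 -1.084e+01] F [ 0.6  -0.36 -0.06] w 0.633
29.999678498134017
```

{"api": "arm_command", "payload": {
  "deltas": [
    [0,0,0,0,0,-2,1],
    [0,0,0,0,0,-5,1],
    [0,0,0,0,0,-8,1],
    [0,0,0,-3,1.4,-10,1],
    [0,0,0,-6,2.7,-11,1],
    [0,0,0,-9,4.1,-11,1],
    [0,0,0,-12,5.5,-11,1],
    [0,0,0,-15,6.8,-11,1]
  ]
}}

```text
time_s: 5.75
tcp_pos: [0.5539, -0.1458, 0.1314]
ee_rot: [[-0.001, -1.0, -0.001], [-1.0, 0.001, 0.001], [-0.001, 0.001, -1.0]]
wrist_force: [0.0, -0.4, -1.7]
gripper_width: 0.633
gripper_force: 30.0
```

{"api": "arm_command", "payload": {
  "deltas": [
    [0,0,0,-3,1.4,0,1],
    [0,0,0,-5,2.3,0,1],
    [0,0,0,-6.1,2.8,0,1],
    [0,0,0,-6.1,2.8,0,1],
    [0,0,0,-6.1,2.8,0,1],
    [0,0,0,-6.1,2.8,0,1]
  ]
}}

```text
time_s: 6.25
tcp_pos: [0.528, -0.0866, 0.1315]
ee_rot: [[-0.0, -1.0, 0.0], [-1.0, 0.0, -0.0], [0.0, -0.0, -1.0]]
wrist_force: [0.1, 0.8, -1.3]
gripper_width: 0.634
gripper_force: 30.0
```

```bash
python3 - <<'E'
from h import *
plan([.5275,-.0864,.0945])
c=cam('wrist'); im=c['pixels']; u,v=map(int,proj(c,[.5275,-.0864,.09])); print(u,v)
cv2.imwrite('pics/hold.png',cv2.resize(im[v-100:v+100,u-120:u+120],None,fx=3,fy=3))
E
```

```text
t 6.25 tcp [ 0.528  -0.0866  0.1315] turn [-0.0003 -0.0002 -0.0005] cm [-0.02  0.05  3.7 ] F [ 0.13  0.79 -1.3 ] w 0.634
320 279
```

View pics/hold.png

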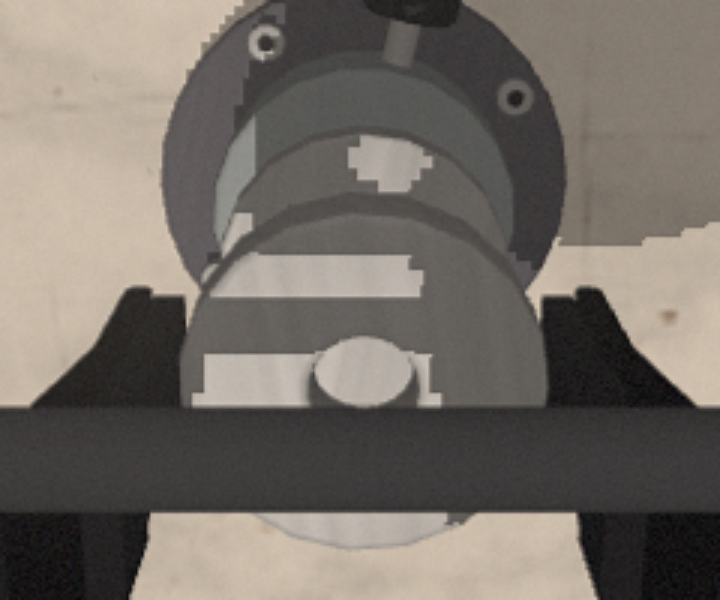

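The picture shows the spacer gripped level, its top face centred at about (364,380) in the crop, over the platen. I'll check it numerically.

```bash
python3 - <<'E'
from h import *
c=load('wrist')
print(np.round(ray(c,200+364.5/3-.5,179+380/3-.5,.1219),4))
k=lambda p:np.round((proj(c,p)-[200,179]+.5)*3)
print('platen -y edge',k([.5275,-.1144,.072]),'+x',k([.5555,-.0864,.072]),'-x',k([.4995,-.0864,.072]))
E
```

```text
[ 0.5273 -0.0871  0.1219]
platen -y edge [363. 127.] +x [217. 269.] -x [509. 269.]
```

{"api": "arm_command", "payload": {
  "deltas": [
    [0,0,0,0,0,1.2,1],
    [0,0,0,0,0,2.4,1],
    [0,0,0,0,0,3.2,1],
    [0,0,0,0,0,3.55,1],
    [0,0,0,0,0,3.55,1],
    [0,0,0,0,0,3.55,1]
  ]
}}

```text
time_s: 6.8
tcp_pos: [0.5279, -0.0864, 0.0961]
ee_rot: [[-0.0, -1.0, -0.0], [-1.0, 0.0, -0.0], [0.0, 0.0, -1.0]]
wrist_force: [0.5, -0.2, -1.5]
gripper_width: 0.629
gripper_force: 30.0
```

{"api": "arm_command", "payload": {
  "deltas": [
    [0,0,0,0,0,0.1,1],
    [0,0,0,0,0,0.2,1],
    [0,0,0,0,0,0.2,1],
    [0,0,0,0,0,0.2,1]
  ]
}}

```text
time_s: 7.13
tcp_pos: [0.5276, -0.086, 0.0943]
ee_rot: [[0.0, -1.0, 0.0], [-1.0, -0.0, 0.0], [-0.0, -0.0, -1.0]]
wrist_force: [-0.2, -0.7, -1.8]
gripper_width: 0.634
gripper_force: 30.0
```

{"api": "arm_command", "payload": {
  "deltas": [
    [0,0,0,0,0,0.1,1],
    [0,0,0,0,0,0.1,1],
    [0,0,0,0,0,0.1,1],
    [0,0,0,0,0,0.1,1]
  ]
}}

```text
time_s: 7.47
tcp_pos: [0.5278, -0.086, 0.0935]
ee_rot: [[0.0, -1.0, 0.001], [-1.0, -0.0, -0.0], [0.0, -0.001, -1.0]]
wrist_force: [0.1, 0.5, 1.7]
gripper_width: 0.635
gripper_force: 30.0
```

Contact felt, at +1.7 N. Now I'll release, then rise.

{"api": "arm_command", "payload": {
  "deltas": [
    [0,0,0,0,0,0,-1],
    [0,0,0,0,0,0,-1],
    [0,0,0,0,0,0,-1],
    [0,0,0,0,0,0,-1],
    [0,0,0,0,0,0,-1],
    [0,0,0,0,0,0,-1],
    [0,0,0,0,0,0,-1],
    [0,0,0,0,0,0,-1]
  ]
}}

```text
time_s: 8.13
tcp_pos: [0.5275, -0.0861, 0.093]
ee_rot: [[0.0, -1.0, -0.0], [-1.0, -0.0, -0.0], [0.0, 0.0, -1.0]]
wrist_force: [-1.0, 0.6, -0.3]
gripper_width: 0.996
gripper_force: 0.0
```

{"api": "arm_command", "payload": {
  "deltas": [
    [0,0,0,0,0,-3,-1],
    [0,0,0,0,0,-6,-1],
    [0,0,0,0,0,-9,-1],
    [0,0,0,0,0,-12,-1],
    [0,0,0,0,0,-14.5,-1],
    [0,0,0,0,0,-14.5,-1],
    [0,0,0,0,0,-14.5,-1]
  ]
}}

```text
time_s: 8.72
tcp_pos: [0.5281, -0.0859, 0.2397]
ee_rot: [[-0.0, -1.0, 0.004], [-1.0, 0.0, 0.001], [-0.001, -0.004, -1.0]]
wrist_force: [0.4, -0.1, -0.6]
gripper_width: 1.002
gripper_force: 0.0
```

```bash
python3 - <<'E'
from h import *
plan([.4644,-.2817,.06])
c=cam('wrist'); im=c['pixels']; u,v=map(int,proj(c,[.5275,-.0864,.084])); print(u,v)
cv2.imwrite('pics/placed.png',cv2.resize(im[v-60:v+60,u-60:u+60],None,fx=5,fy=5,interpolation=cv2.INTER_CUBIC))
k=lambda p:np.round((proj(c,p)-[u-60,v-60]+.5)*5)
for z in(.072,.084): print(z,k([.5275,-.1144,z]),k([.5555,-.0864,z]),k([.4995,-.0864,z]),k([.5275,-.0584,z]))
E
```

```text
t 8.7167 tcp [ 0.5281 -0.0859  0.2397] turn [-0.0039  0.0008 -0.0001] cm [19.59  6.44 17.93] F [ 0.45 -0.15 -0.62] w 1.002
321 226
0.072 [305. 127.] [141. 290.] [469. 291.] [305. 447.]
0.084 [305. 138.] [135. 307.] [475. 308.] [305. 469.]
```

View pics/placed.png

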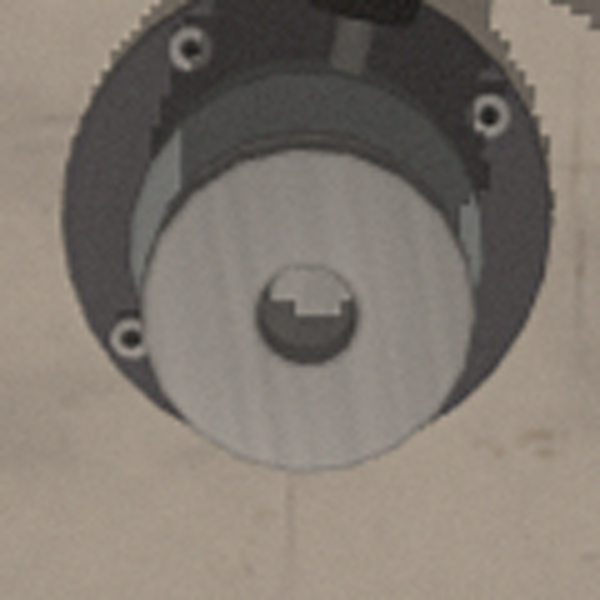

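The picture shows the spacer centred on the platen, with the top at about (308,309) against (305,306) expected. On to the ring.

{"api": "arm_command", "payload": {
  "deltas": [
    [0,0,0,3.5,1.2,0,-1],
    [0,0,0,7,2.4,0,-1],
    [0,0,0,10.5,3.6,0,-1],
    [0,0,0,14,4.8,1,-1],
    [0,0,0,17.5,6,3,-1],
    [0,0,0,19.6,6.4,6,-1],
    [0,0,0,19.6,6.4,9,-1],
    [0,0,0,19.6,6.4,12,-1]
  ]
}}

```text
time_s: 9.43
tcp_pos: [0.4616, -0.2832, 0.1152]
ee_rot: [[-0.003, -1.0, -0.003], [-1.0, 0.003, 0.001], [-0.001, 0.003, -1.0]]
wrist_force: [1.4, -0.2, -0.2]
gripper_width: 0.999
gripper_force: 0.0
```

{"api": "arm_command", "payload": {
  "deltas": [
    [0,0,0,0,0,3,-1],
    [0,0,0,0,0,5,-1],
    [0,0,0,0,0,5,-1],
    [0,0,0,0,0,5,-1],
    [0,0,0,0,0,5,-1]
  ]
}}

```text
time_s: 9.85
tcp_pos: [0.4641, -0.2822, 0.0686]
ee_rot: [[0.001, -1.0, 0.001], [-1.0, -0.001, -0.001], [0.001, -0.001, -1.0]]
wrist_force: [-0.5, 1.3, -0.2]
gripper_width: 1.0
gripper_force: 0.0
```

```bash
python3 - <<'E'
from h import *
plan([.4644,-.2817,.022])
E
```

```text
t 9.85 tcp [ 0.4641 -0.2822  0.0686] turn [-0.0005 -0.0006  0.0006] cm [-0.06 -0.03  4.66] F [-0.52  1.26 -0.18] w 1.0
```

{"api": "arm_command", "payload": {
  "deltas": [
    [0,0,0,-0.05,0,1.5,-1],
    [0,0,0,-0.05,0,3,-1],
    [0,0,0,-0.05,0,4,-1],
    [0,0,0,-0.05,0,4.6,-1],
    [0,0,0,-0.05,0,4.6,-1],
    [0,0,0,-0.05,0,4.6,-1],
    [0,0,0,-0.05,0,4.6,-1],
    [0,0,0,-0.05,0,4.6,-1]
  ]
}}

```text
time_s: 10.52
tcp_pos: [0.4641, -0.2817, 0.0229]
ee_rot: [[0.0, -1.0, 0.002], [-1.0, -0.0, -0.001], [0.001, -0.002, -1.0]]
wrist_force: [-0.1, 0.5, -0.8]
gripper_width: 0.998
gripper_force: 0.0
```

```bash
python3 - <<'E'
from h import *
plan([.4644,-.2817,.022])
E
```

```text
t 10.5167 tcp [ 0.4641 -0.2817  0.0229] turn [-0.0017 -0.0005  0.0001] cm [-0.   -0.03  0.09] F [-0.08  0.47 -0.8 ] w 0.998
```

{"api": "arm_command", "payload": {
  "deltas": [
    [0,0,0,0,0,0.1,-1],
    [0,0,0,0,0,0.1,1],
    [0,0,0,0,0,0.1,1],
    [0,0,0,0,0,0.1,1],
    [0,0,0,0,0,0.1,1],
    [0,0,0,0,0,0.1,1],
    [0,0,0,0,0,0.1,1],
    [0,0,0,0,0,0.1,1]
  ]
}}

```text
time_s: 11.18
tcp_pos: [0.4636, -0.2816, 0.0211]
ee_rot: [[-0.0, -1.0, 0.0], [-1.0, 0.0, -0.0], [0.0, -0.0, -1.0]]
wrist_force: [-0.3, -0.2, -1.2]
gripper_width: 0.572
gripper_force: 29.8
```

```bash
python3 - <<'E'
from h import *
plan([.5275,-.0864,.15])
E
```

```text
t 11.1833 tcp [ 0.4636 -0.2816  0.0211] turn [-0.0001 -0.     -0.    ] cm [-19.51  -6.39 -12.89] F [-0.25 -0.17 -1.16] w 0.572
```

{"api": "arm_command", "payload": {
  "deltas": [
    [0,0,0,0,0,-2,1],
    [0,0,0,0,0,-5,1],
    [0,0,0,0,0,-8,1],
    [0,0,0,-2,-0.6,-11,1],
    [0,0,0,-5,-1.6,-13,1],
    [0,0,0,-8,-2.6,-13,1],
    [0,0,0,-11,-3.6,-13,1],
    [0,0,0,-14,-4.6,-13,1]
  ]
}}

```text
time_s: 11.85
tcp_pos: [0.5094, -0.1401, 0.1513]
ee_rot: [[-0.001, -1.0, 0.0], [-1.0, 0.001, 0.001], [-0.001, -0.0, -1.0]]
wrist_force: [0.6, 0.2, -2.3]
gripper_width: 0.57
gripper_force: 29.8
```

{"api": "arm_command", "payload": {
  "deltas": [
    [0,0,0,-3,-1,0,1],
    [0,0,0,-5.5,-1.8,0,1],
    [0,0,0,-5.5,-1.8,0,1],
    [0,0,0,-5.5,-1.8,0,1],
    [0,0,0,-5.5,-1.8,0,1],
    [0,0,0,-5.5,-1.8,0,1]
  ]
}}

```text
time_s: 12.35
tcp_pos: [0.5269, -0.0872, 0.1507]
ee_rot: [[-0.001, -1.0, -0.001], [-1.0, 0.001, -0.0], [0.0, 0.001, -1.0]]
wrist_force: [-0.1, -0.2, -1.8]
gripper_width: 0.57
gripper_force: 29.8
```

```bash
python3 - <<'E'
from h import *
plan([.5275,-.0864,.1055])
c=cam('wrist'); im=c['pixels']; u,v=map(int,proj(c,[.5275,-.0864,.12])); print(u,v)
cv2.imwrite('pics/hold2.png',cv2.resize(im[v-100:v+100,u-120:u+120],None,fx=3,fy=3))
k=lambda p:np.round((proj(c,p)-[u-120,v-100]+.5)*3)
for r,z in((.028,.084),(.026,sense()['tcp_pos'][2]-.0071)): print(z,k([.5275,-.0864-r,z]),k([.5275+r,-.0864,z]),k([.5275-r,-.0864,z]),k([.5275,-.0864+r,z]))
E
```

```text
t 12.35 tcp [ 0.5269 -0.0872  0.1507] turn [ 0.0011 -0.     -0.0012] cm [-0.08 -0.07  4.52] F [-0.15 -0.22 -1.82] w 0.57
318 289
0.084 [363.  91.] [222. 230.] [504. 229.] [363. 359.]
0.14371471487043688 [361. 198.] [184. 366.] [538. 366.] [362. 521.]
```

View pics/hold2.png

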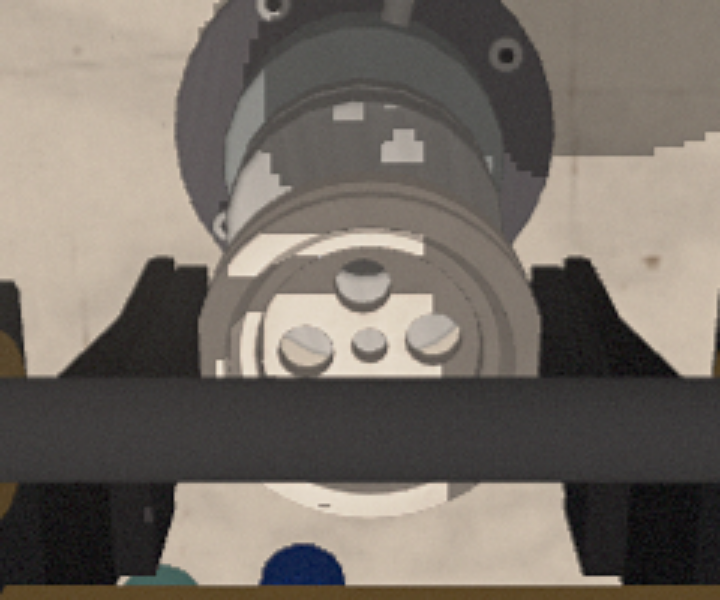

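The picture shows the ring held level, dished side up, its outer edge centred at about (370,358) in the crop and within about 1.3 mm of the spacer axis. I'll lower it with a small correction.

{"api": "arm_command", "payload": {
  "deltas": [
    [0,0,0,-0.1,-0.05,1.2,1],
    [0,0,0,-0.1,-0.05,2.4,1],
    [0,0,0,-0.1,-0.05,3.4,1],
    [0,0,0,-0.1,-0.05,4.2,1],
    [0,0,0,-0.1,-0.05,4.2,1],
    [0,0,0,-0.1,-0.05,4.2,1],
    [0,0,0,-0.1,-0.05,4.2,1]
  ]
}}

```text
time_s: 12.98
tcp_pos: [0.5285, -0.0857, 0.1095]
ee_rot: [[-0.0, -1.0, 0.001], [-1.0, 0.0, -0.0], [0.0, -0.001, -1.0]]
wrist_force: [-0.2, 0.2, -1.8]
gripper_width: 0.567
gripper_force: 29.8
```

{"api": "arm_command", "payload": {
  "deltas": [
    [0,0,0,0,0,0.1,1],
    [0,0,0,0,0,0.2,1],
    [0,0,0,0,0,0.3,1],
    [0,0,0,0,0,0.3,1],
    [0,0,0,0,0,0.3,1]
  ]
}}

```text
time_s: 13.4
tcp_pos: [0.528, -0.0855, 0.1061]
ee_rot: [[0.0, -1.0, 0.0], [-1.0, -0.0, -0.0], [0.0, -0.0, -1.0]]
wrist_force: [-0.7, 0.1, -1.8]
gripper_width: 0.577
gripper_force: 29.8
```

{"api": "arm_command", "payload": {
  "deltas": [
    [0,0,0,0,0,0.05,1],
    [0,0,0,0,0,0.1,1],
    [0,0,0,0,0,0.1,1],
    [0,0,0,0,0,0.1,1],
    [0,0,0,0,0,0.1,1]
  ]
}}

```text
time_s: 13.82
tcp_pos: [0.5281, -0.0855, 0.1051]
ee_rot: [[-0.0, -1.0, 0.0], [-1.0, 0.0, 0.0], [-0.0, -0.0, -1.0]]
wrist_force: [-0.2, 0.1, -1.6]
gripper_width: 0.57
gripper_force: 29.8
```

```bash
python3 - <<'E'
from h import *
plan([.527,-.0860,.105])
E
```

```text
t 13.8167 tcp [ 0.5281 -0.0855  0.1051] turn [-0.0001  0.     -0.    ] cm [0.05 0.11 0.01] F [-0.17  0.07 -1.56] w 0.57
```

{"api": "arm_command", "payload": {
  "deltas": [
    [0,0,0,0,0.05,0.05,1],
    [0,0,0,0,0.05,0.1,1],
    [0,0,0,0,0.05,0.1,1],
    [0,0,0,0,0.05,0.1,1],
    [0,0,0,0,0.05,0.1,1]
  ]
}}

```text
time_s: 14.23
tcp_pos: [0.528, -0.0855, 0.1046]
ee_rot: [[0.0, -1.0, 0.001], [-1.0, -0.0, -0.0], [0.0, -0.001, -1.0]]
wrist_force: [-0.3, 0.2, 3.2]
gripper_width: 0.57
gripper_force: 29.8
```

Contact felt. Now I'll press gradually.

{"api": "arm_command", "payload": {
  "deltas": [
    [0,0,0,0,0,0.1,1],
    [0,0,0,0,0,0.2,1],
    [0,0,0,0,0,0.3,1],
    [0,0,0,0,0,0.4,1],
    [0,0,0,0,0,0.5,1],
    [0,0,0,0,0,0.6,1],
    [0,0,0,0,0,0.6,1],
    [0,0,0,0,0,0.6,1]
  ]
}}

```text
time_s: 14.9
tcp_pos: [0.5281, -0.0855, 0.0986]
ee_rot: [[0.0, -1.0, 0.001], [-1.0, -0.0, -0.0], [0.0, -0.001, -1.0]]
wrist_force: [-0.1, -0.1, 6.4]
gripper_width: 0.575
gripper_force: 29.9
```

Force 6.4 N at about 6 mm matches the spring law, so there is no slip.

{"api": "arm_command", "payload": {
  "deltas": [
    [0,0,0,0,0,0.1,1],
    [0,0,0,0,0,0.2,1],
    [0,0,0,0,0,0.3,1],
    [0,0,0,0,0,0.4,1],
    [0,0,0,0,0,0.5,1],
    [0,0,0,0,0,0.6,1],
    [0,0,0,0,0,0.6,1],
    [0,0,0,0,0,0.6,1]
  ]
}}

```text
time_s: 15.57
tcp_pos: [0.5281, -0.0855, 0.0931]
ee_rot: [[0.001, -1.0, 0.001], [-1.0, -0.001, -0.0], [0.0, -0.001, -1.0]]
wrist_force: [-1.5, 0.8, 9.9]
gripper_width: 0.57
gripper_force: 29.9
```

{"api": "arm_command", "payload": {
  "deltas": [
    [0,0,0,0,0,0,1],
    [0,0,0,0,0,0,1],
    [0,0,0,0,0,0,1],
    [0,0,0,0,0,0,1],
    [0,0,0,0,0,0,1],
    [0,0,0,0,0,0,1]
  ]
}}

```text
time_s: 16.07
tcp_pos: [0.5281, -0.0855, 0.0932]
ee_rot: [[0.001, -1.0, 0.001], [-1.0, -0.001, -0.0], [0.0, -0.001, -1.0]]
wrist_force: [-1.7, 0.9, 9.4]
gripper_width: 0.575
gripper_force: 29.9
```

```bash
python3 - <<'E'
from h import *
plan([.5281,-.0855,.0925])
c=cam('wrist','press'); im=c['pixels']; u,v=map(int,proj(c,[.5275,-.0864,.09])); print(u,v)
cv2.imwrite('pics/press2.png',cv2.resize(im[v-100:v+100,u-120:u+120],None,fx=3,fy=3))
E
```

```text
t 16.0667 tcp [ 0.5281 -0.0855  0.0932] turn [-0.0014 -0.0003  0.0006] cm [-0.   -0.    0.07] F [-1.73  0.92  9.44] w 0.575
320 310
```

View pics/press2.png

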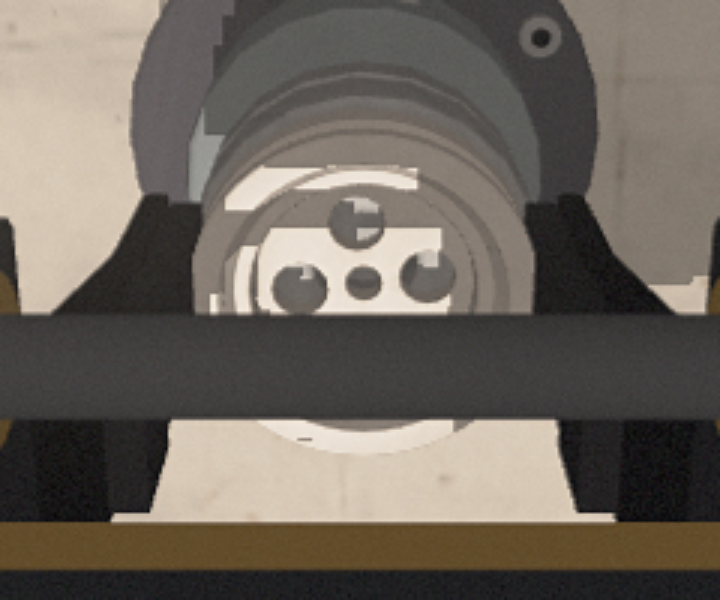

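The picture shows the ring seated flat and concentric on the spacer, ring centre at about (363,285) in the crop and still gripped, with the platen sunk. The push is steady at about 9.5 N, with the platen about 11–12 mm down by the spring law and the TCP travel. I'm handing in.

```bash
python3 -c "
from station import *
s=sense(); print(s['wrist_force'],s['tcp_pos']); print(finish_job())"
```

```text
[-1.86147925  1.54165784  8.96872686] [ 0.52804698 -0.08553046  0.09316249]
the job is handed in; nothing more can be done
None
```

I handed the job in while still gripping and pressing the ring: the larger spacer and the upright ring are centred on the platen to within about 1–2 mm by my camera estimates, and the push last read about 9 N with the platen roughly 11 mm down. The hand-in gave no verdict.

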